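# Lay out the grooming things on the bathroom sill

## Robot

A 6-joint arm with a two-finger parallel gripper is mounted at the origin on the work surface. World frame = base frame: x ahead of the robot, y to its left, z up, the work surface at z = 0. Lengths are in mm, angles in degrees, forces in N, time in s.
With the tool pointing down it reaches from about 250 to 725 mm from the base axis. Payload 4 kg.
Tool frame: the origin (TCP) lies midway between the tips of the shut fingers; the grasp point (between the pads) lies 19 mm behind it; z points along the fingers, y is the line along which they close (so a half turn about z gives the same grasp; the last joint's range is limited). The gripper opens to 85 mm and grips with 20 to 120 N. Pads are 22 mm wide; open, the fingers measure 114 mm over their backs; the gripper's body (76 mm by 85 mm) begins 54 mm behind the grasp point. The pads swing forward as they close: fully open they stand 13 mm farther back than shut.
Start: joints at [73.167, 13.785, 0.286, 76.501, 0, 90], TCP at [144.794, 478.575, 231.306] pointing down, gripper open.
Joint ranges: [-155.79, 155.79], [-60.16, 107.12], [-62.33, 73.08], [-114, 123.19], [-81.49, 82.49], [-180, 180]. Speed limits (degrees/s): [159.86, 159.86, 180, 180, 180, 180].

## Interface

Orientations are given as [roll, pitch, yaw] about the fixed x, y, z axes, in that order (R = Rz(yaw) Ry(pitch) Rx(roll)).
In Python, from workcell import ctrl, optics gives the robot as it stands. Calls block until the motion is done:
- ctrl.move_ptp(position, orientation): joint-space move of the TCP to a pose.
- ctrl.move_linear(position, attitude=None, feed=150, threshold=None): straight line of the TCP; attitude=None keeps the orientation; feed is the mean speed in mm/s. With threshold (N) it stops when the force on the tool has changed by that much, and returns True; else False.
- ctrl.goto_joints(angles): joint-space move.
- ctrl.set_gripper(opening, squeeze=None): finger opening in mm; squeeze is the grip in N (None keeps the last); returns when the fingers have stopped.
- ctrl.hold(seconds).
- ctrl.solve_ik(position, orientation): joint angles nearest the present ones, or None.
- ctrl.sense(): the state.
- optics.snapshot(name): name is "scene" or "top" or "wrist"; returns a dict with "frame" (400x640x3 uint8, red, green, blue), "intrinsics" (3x3 intrinsics, pixels), "world_from_camera" (4x4, takes a point from camera to world coordinates). Camera axes: x right, y down, z forward; pixel columns grow to the right and rows downward; lengths in mm; the calibration is good to about 2 mm. A picture is of the moment at which its call begins. There is no depth.
A pose or a line that the arm cannot do raises ctrl.IKError and nothing moves.
- ctrl.finish_job(): hands the job in; it is judged then, once.
The state is a dict: "time": time; "joint_pos": joint angles; "qvel": joint speeds; "joint_torque": joint torques, N m; "eef_pos": TCP position; "eef_rot": TCP orientation; "contact_force": force on the tool from outside, world axes, zero at the start; "ft_torque": the same for the moment, N m; "width": finger opening in mm; "gripper_force": force on a finger pad.
Only numpy, scipy, OpenCV 4.12 (cv2) and the standard library are available. Lean on these libraries where they do the work, as an engineer would, in place of code of your own. Each camera call takes 0.05 s, during which the arm holds its last target. There are 200 camera calls.

## Task

Lay the grooming things out on the teal mat: stand the frosted tumbler upright in the middle of the cork coaster, set the blue ceramic box midway between the canister and the coaster with its long side along the mat, and lay the white shaver case on the mat squarely behind the box (on the side away from the robot), parallel to it, with a gap of about 3 cm. Lay the nail clipper flat on the middle of the blue box's lid, lengthways. Set the tumbler and the box down, do not drop them, and leave the canister, the red spray can and the amber bottle where they stand.

Things in the scene. Friction and masses are not known exactly. Their poses are not given: they have to be found in the camera images.
- mat: Dark-teal rubber mat, 200 mm (x) by 360 mm (y), 3 mm thick, fixed on the grey sill, turned up to 0.25 rad. Origin: centre of its underside; x points away from the robot, y along its length to the left. Canister and coaster stand at x = -35 mm, y = +120 and -120 mm, either way round, so midway between them is x = -35 mm, y = 0.
- coaster: Round cork coaster, 90 mm across, 5 mm thick, fixed flat on the mat (its top is 8 mm above the sill). Origin: centre of its underside.
- canister: Brushed-aluminium swab canister with a lever-clamped lid, 68 mm across (lever clip sticking out 4 mm at its -x), 85 mm high with the clip, 0.3 kg, standing loose on one end of the mat. It stays where it is. Origin: centre of its underside, z up.
- tumbler: Frosted pale glass tumbler, open at the top, standing upright: 58 mm across at the foot, 62 mm at the rim, 90 mm high, wall 3 mm, about 0.18 kg. Origin: centre of its underside, z up.
- ceramic_box: Small blue-glazed ceramic box with a flat lid that stays on it: 56 mm (its x) by 84 mm (its y), 45 mm high, straight sides, about 0.28 kg. Origin: centre of its underside, z up.
- clipper: Chrome nail clipper lying flat: 15 mm wide (its x), 80 mm long (its y), 12 mm high, about 50 g; grips like a plain bar. Origin: centre of its underside, z up.
- shaver_case: White plastic shaver case, closed, lying flat: 56 mm wide (its x), 130 mm long (its y), 45 mm high, straight sides, about 0.2 kg. Origin: centre of its underside, z up.
- spray_can: Bystander: red spray can, 48 mm across, 130 mm high, standing loose towards the back of the sill, at one side. Origin: centre of its underside.
- amber_bottle: Bystander: amber glass bottle with a black cap, 48 mm across, 100 mm high, standing loose towards the back of the sill, at the other side. Origin: centre of its underside.

How it is judged (in metres and radians):
At the end, for the whole second after the job is handed in: Box within 13 mm each way of midway, clipper on lid within 14 mm of its middle and 15 deg, case behind box (gap 14-48 mm, 18 mm sideways); box and case within 12 deg of the mat; tumbler upright within 14 mm of coaster centre; all released, at rest; canister, red can, amber bottle within 20 mm (x of ceramic_box in the frame of mat between -0.048 and -0.022 m and y of ceramic_box in the frame of mat between -0.013 and 0.013 m and height (world z) of ceramic_box between -0.001 and 0.007 m and angle between each of ceramic_box, shaver_case, tumbler, canister, spray_can, amber_bottle's own z axis and vertical below 0.1 rad and angle between the y axis of each of ceramic_box, shaver_case and the y axis of mat, either way round below 0.21 rad and horizontal distance between clipper and ceramic_box below 0.014 m and height (world z) of clipper between 0.043 and 0.054 m and angle between clipper's own z axis and vertical below 0.12 rad and angle between the y axis of clipper and the y axis of ceramic_box, either way round below 0.26 rad and horizontal distance between shaver_case and ceramic_box between 0.07 and 0.104 m and y of shaver_case in the frame of mat between -0.018 and 0.018 m and x of shaver_case in the frame of mat above 0.02 m and height (world z) of shaver_case between -0.001 and 0.007 m and horizontal distance between tumbler and coaster below 0.014 m and height (world z) of tumbler between 0.004 and 0.013 m and linear speed of each of ceramic_box, clipper, shaver_case, tumbler below 0.02 m/s and angular speed of each of ceramic_box, clipper, shaver_case, tumbler below 0.2 rad/s and distance of each of canister, spray_can, amber_bottle from where it was at the start of the episode below 0.02 m); the robot touches nothing.
It fails at once if the canister is pushed more than 20 mm or tipped (distance of canister from where it was at the start of the episode above 0.02 m or angle between canister's own z axis and vertical above 0.25 rad).
It fails at once if the red spray can is pushed more than 20 mm or tipped (distance of spray_can from where it was at the start of the episode above 0.02 m or angle between spray_can's own z axis and vertical above 0.25 rad).
It fails at once if the amber bottle is pushed more than 20 mm or tipped (distance of amber_bottle from where it was at the start of the episode above 0.02 m or angle between amber_bottle's own z axis and vertical above 0.25 rad).
It fails at once if the glass tumbler is dropped (falls free of the fingers at over 0.8 m/s, a fall of more than about 33 mm) (linear speed of tumbler above 0.8 m/s and contact force between the fingers and tumbler below 0.1 N).
It fails at once if the ceramic box is dropped (falls free of the fingers at over 0.8 m/s, a fall of more than about 33 mm) (linear speed of ceramic_box above 0.8 m/s and contact force between the fingers and ceramic_box below 0.1 N).
It also fails if it takes over 115 s, if anything falls off the work surface, if the arm or the gripper's body presses on something with over 40 N, if the wrist force passes 120 N, or if a joint passes its speed limit or range.

## Working session

There is one attempt and no reset: what is moved stays moved. The work goes in short steps, each a Python script; the robot and the scene stay as the last script left them, time stands still between calls to the robot, and variables do not carry over. Pictures are saved under pics/ and viewed, at most 14 in all, crops included, and the job is handed in when it is done.

```bash
mkdir -p pics; ls; python3 - <<'E'
from workcell import ctrl, optics
import cv2, numpy as np
for n in ("top","scene"):
    s=optics.snapshot(n); cv2.imwrite(f"pics/{n}0.png",s["frame"][...,::-1])
    print(n,np.round(s["intrinsics"],1).tolist(),np.round(s["world_from_camera"],3).tolist())
print(ctrl.sense())
E
```

```text
pics
top [[382.1, 0.0, 315.5], [0.0, 382.1, 204.6], [0.0, 0.0, 1.0]] [[-0.008, -0.986, 0.164, 436.837], [-1.0, 0.007, -0.004, 3.279], [0.002, -0.164, -0.986, 956.934], [0.0, 0.0, 0.0, 1.0]]
scene [[406.3, 0.0, 320.7], [0.0, 406.3, 192.5], [0.0, 0.0, 1.0]] [[0.736, 0.488, -0.469, 1184.308], [0.677, -0.516, 0.524, -684.933], [0.014, -0.704, -0.71, 941.6], [0.0, 0.0, 0.0, 1.0]]
{'time': 0.1, 'joint_pos': array([ 7.31656118e+01,  1.38287830e+01,  2.21825541e-01,  7.65011970e+01,
       -6.04951402e-04,  9.00008253e+01]), 'qvel': array([ 0.06355226, -0.1803961 ,  0.13529767, -0.01746078,  0.05518071,
       -0.02961455]), 'joint_torque': array([-7.00651526e-05, -3.73138726e+01,  2.53009754e+01,  1.08699698e-02,
        4.52486961e-05, -1.70763734e-06]), 'eef_pos': array([144.64437535, 478.03708695, 230.49673109]), 'eef_rot': array([-1.79891846e+02,  6.06508139e-04,  1.63164788e+02]), 'contact_force': array([-0.27931475,  0.09282975,  0.32632814]), 'ft_torque': array([ 0.00866725, -0.00843522,  0.01802443]), 'gripper_force': 0.0, 'width': 85.3221519694302}
```

View pics/top0.png

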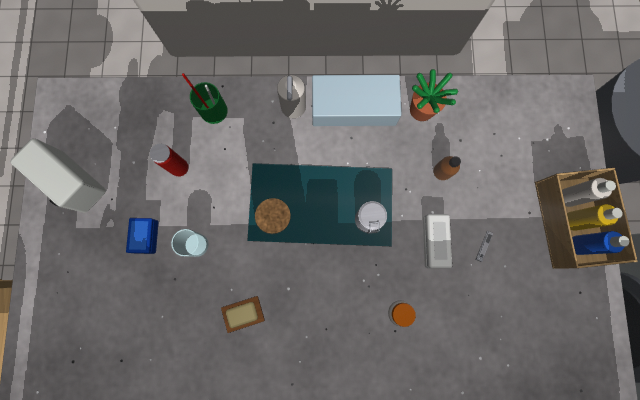

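View pics/scene0.png

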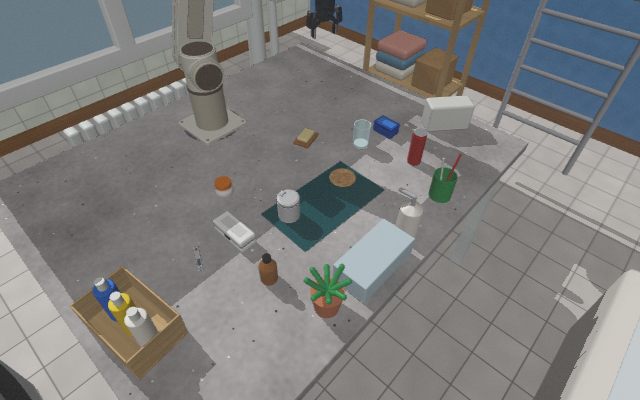

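The top view has image up = +x and left = +y. The mat is at about (248–392, 164–245), with the coaster at (272,216) and the canister at (372,216). The blue box is at (142,236), the tumbler at (188,243), the case at (439,240) and the clipper at (485,247). The scene view agrees. I'll zoom in next.

```bash
python3 - <<'E'
import cv2, numpy as np
t=cv2.imread("pics/top0.png"); s=cv2.imread("pics/scene0.png")
z=lambda im,x,y,w,h,k:cv2.resize(im[y:y+h,x:x+w],None,fx=k,fy=k,interpolation=cv2.INTER_CUBIC)
r1=np.hstack([z(t,120,205,100,60,4),z(t,410,205,100,60,4)])
r2=np.hstack([z(s,340,105,80,60,5),z(s,185,205,80,60,5)])
cv2.imwrite("pics/z1.png",np.vstack([r1,r2]))
hsv=cv2.cvtColor(t,cv2.COLOR_BGR2HSV)
for p in [(142,236),(130,236),(142,250),(188,243),(196,243),(178,240),(439,240),(439,225),(439,262),(485,247),(488,240),(482,255),(300,180),(325,195),(300,235),(460,250),(220,150),(110,240)]: print(p,hsv[p[1],p[0]])
E
```

```text
(142, 236) [109 194 184]
(130, 236) [109 201 123]
(142, 250) [110 221 105]
(188, 243) [ 94  37 212]
(196, 243) [ 94  37 212]
(178, 240) [ 92  36 107]
(439, 240) [ 45   3 190]
(439, 225) [ 60   1 190]
(439, 262) [ 45   3 157]
(485, 247) [128   8 126]
(488, 240) [135   7  72]
(482, 255) [108  18  71]
(300, 180) [ 93 159  53]
(325, 195) [ 93 123  58]
(300, 235) [ 94 148  55]
(460, 250) [  0   7 107]
(220, 150) [168   9 148]
(110, 240) [170   9  88]
```

View pics/z1.png

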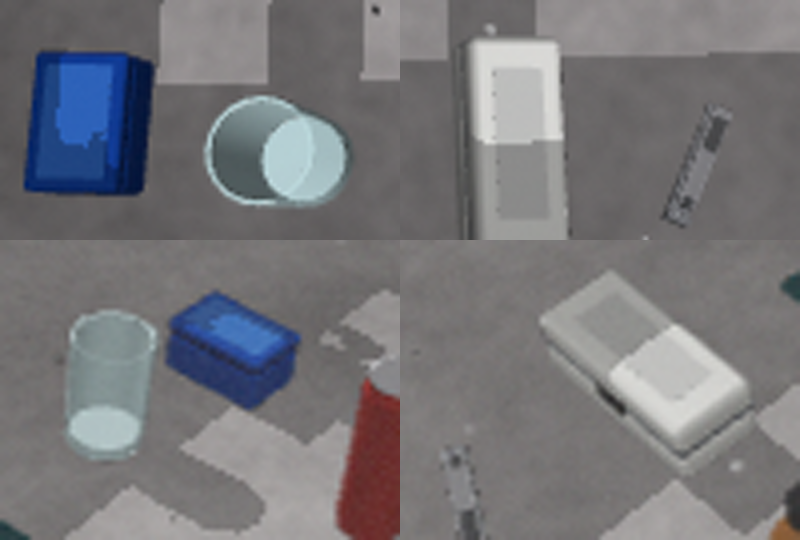

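The crops show four clean outlines. In the top view the tumbler rim is centred at about (185,242.5) and its foot at (196.3,245). The clipper corners are about (487.5,230.8), (493.2,233), (482,261.2) and (475.5,259). Next I'll fit the known 3D models to masks.

```bash
cat > vis.py <<'E'
import cv2, numpy as np
from scipy.optimize import minimize
def proj(s,P):
    T=np.linalg.inv(s["world_from_camera"]); P=np.atleast_2d(P)
    c=P@T[:3,:3].T+T[:3,3]; q=c@s["intrinsics"].T; return q[:,:2]/q[:,2:]
def back(s,uv,z):
    W=s["world_from_camera"]; uv=np.atleast_2d(uv)
    d=np.c_[uv,np.ones(len(uv))]@np.linalg.inv(s["intrinsics"]).T@W[:3,:3].T
    o=W[:3,3]; return o+d*((z-o[2])/d[:,2:])
def boxpts(x,y,a,w,l,z0,z1):
    c,s_=np.cos(a),np.sin(a)
    return np.array([[x+c*i*w/2-s_*j*l/2,y+s_*i*w/2+c*j*l/2,z] for i in(-1,1) for j in(-1,1) for z in(z0,z1)])
K=4
def hullmask(s,P):
    m=np.zeros((400*K,640*K),np.uint8); h=cv2.convexHull((proj(s,P)*K+K/2-.5).astype(np.float32))
    cv2.fillConvexPoly(m,np.round(h*16).astype(np.int32),255,shift=4); return cv2.resize(m,(640,400),interpolation=cv2.INTER_AREA)/255.
def fit(views,model,p0,step):
    """views: [(snap,mask float)], model(p)->points"""
    def cost(p):
        e=0
        for s,m in views:
            r=hullmask(s,model(p)); e+=np.abs(r-m).sum()/m.sum()
        return e
    n=len(p0); sim=np.vstack([p0]+[np.array(p0)+np.eye(n)[i]*step[i] for i in range(n)])
    r=minimize(cost,p0,method="Nelder-Mead",options=dict(initial_simplex=sim,xatol=.02,fatol=1e-4,maxiter=250)); return r.x,r.fun/len(views)
def largest(m,fillhull=True):
    cs,_=cv2.findContours(m.astype(np.uint8),cv2.RETR_EXTERNAL,cv2.CHAIN_APPROX_NONE); c=max(cs,key=cv2.contourArea)
    o=np.zeros(m.shape,np.uint8); cv2.drawContours(o,[cv2.convexHull(c) if fillhull else c],-1,1,-1); return o.astype(float)
def roi(m,x0,y0,x1,y1):
    o=np.zeros_like(m); o[y0:y1,x0:x1]=m[y0:y1,x0:x1]; return o
E
cat > m1.py <<'E'
from workcell import ctrl, optics
from vis import *
t=optics.snapshot("top"); s=optics.snapshot("scene")
H=lambda v:cv2.cvtColor(v["frame"],cv2.COLOR_RGB2HSV).astype(int)
ht,hs=H(t),H(s)
bl=lambda h:(abs(h[...,0]-110)<10)&(h[...,1]>130)
tl=lambda h:(abs(h[...,0]-93)<8)&(h[...,1]>90)&(h[...,2]<110)
ck=lambda h:(h[...,0]<25)&(h[...,1]>70)
bx=[(t,largest(roi(bl(ht),115,205,170,262))),(s,largest(roi(bl(hs),365,110,405,142)))]
for vs in (bx,bx[:1],bx[1:]): print("box",*fit(vs,lambda p:boxpts(p[0],p[1],p[2],56,84,0,45),[500,420,-.05],[10,10,.1]))
mt=[(t,largest(roi(tl(ht),235,150,405,255))),(s,largest(roi(tl(hs),250,150,395,255)))]
for vs in (mt[:1],mt[1:]): print("mat",*fit(vs,lambda p:boxpts(p[0],p[1],p[2],200,360,0,3),[590,0,-.03],[10,10,.05]))
cir=lambda x,y,r,z:np.c_[x+r*np.cos(np.linspace(0,6.28,40)),y+r*np.sin(np.linspace(0,6.28,40)),np.full(40,z)]
cm=largest(roi(ck(ht),250,195,295,236)); print("coaster",*fit([(t,cm)],lambda p:np.vstack([cir(*p,45,3),cir(*p,45,8)]),[560,110],[10,10]))
lab=cv2.medianBlur(cv2.cvtColor(t["frame"],cv2.COLOR_RGB2LAB),3).astype(int)
print("lab case/ground",lab[240,439],lab[225,439],lab[262,439],lab[250,460],lab[210,470],lab[240,427],lab[235,405])
ca=largest(roi((ht[...,1]<5)&(ht[...,2]>100),418,205,460,275)); print(cv2.boundingRect(ca.astype(np.uint8)))
print("case(top face mask)",*fit([(t,ca)],lambda p:boxpts(p[0],p[1],p[2],56,130,0,45),[520,-290,0],[10,10,.1]))
c=back(t,[(487.5,230.75),(493.25,233),(482,261.25),(475.5,259)],12); print("clip",c.mean(0), c.round(1).tolist())
print("tumbler",back(t,(185,242.5),90),back(t,(196.25,245),2),back(s,(360.8,143.6),2),back(s,(362.4,124),90))
o=back(t,[(172,168),(455,168),(372,216)],0); print(o.round())
for v,n in((t,"t"),(s,"s")): cv2.imwrite(f"pics/cur_{n}.png",v["frame"][...,::-1])
E
python3 m1.py
```

```text
box [517.91355661 424.61770365  -1.59735522] 0.09884205891217968
box [517.82832483 423.5379961    1.54067375] 0.06419574452297475
box [ 5.15515328e+02  4.29756841e+02 -1.92020972e-01] 0.3261646673411379
mat [ 5.97374574e+02 -1.25023424e+01 -4.24103067e-02] 0.009528144921245738
mat [ 5.98358320e+02 -1.26703588e+01 -3.20107793e-03] 0.4464874832781712
coaster [568.11067799 108.3476733 ] 0.03585602577704428
lab case/ground [195 127 129] [196 127 128] [165 127 129] [113 129 128] [147 129 128] [ 93 128 129] [109 129 128]
(427, 211, 25, 58)
case(top face mask) [ 501.63123053 -299.58916494    1.42576477] 0.2292895881756958
clip [ 487.330028   -416.24042449   12.        ] [[524.7, -426.5, 12.0], [519.0, -440.3, 12.0], [450.0, -406.9, 12.0], [455.6, -391.4, 12.0]]
tumbler [[496.06523723 295.72217077  90.        ]] [[495.657977   297.14653256   2.        ]] [[499.05557121 298.22255867   2.        ]] [[497.67757496 297.20758641  90.        ]]
[[ 694.  369.    0.]
 [ 689. -361.    0.]
 [ 565. -143.    0.]]
```

```bash
cat > m2.py <<'E'
from workcell import ctrl, optics
from vis import *
t=optics.snapshot("top"); s=optics.snapshot("scene")
h=cv2.cvtColor(t["frame"],cv2.COLOR_RGB2HSV).astype(int)
ca=largest(roi((h[...,1]<5)&(h[...,2]>100),418,205,460,275))
for z0 in(0,25,40): print("case",z0,*fit([(t,ca)],lambda p:boxpts(p[0],p[1],p[2],56,130,z0,45),[510,-295,1.6],[10,10,.1]))
p=fit([(t,ca)],lambda p:boxpts(p[0],p[1],p[2],56,130,25,45),[510,-295,1.6],[10,10,.1])[0]
im=t["frame"][...,::-1].copy(); i2=s["frame"][...,::-1].copy()
def dr(im,s,P,k,x,y,w,hh):
    o=cv2.resize(im[y:y+hh,x:x+w],None,fx=k,fy=k,interpolation=cv2.INTER_CUBIC)
    for q in P:
        c=cv2.convexHull((((proj(s,q)-[x,y])+.5)*k).astype(np.float32)).astype(int); cv2.polylines(o,[c],True,(0,0,255),1)
    return o
th=np.linspace(0,6.28,40); cir=lambda x,y,r,z:np.c_[x+r*np.cos(th),y+r*np.sin(th),np.full(40,z)]
P=[boxpts(*p,56,130,45,45),boxpts(*p,56,130,0,0),boxpts(517.8,423.8,1.541,56,84,45,45),boxpts(517.8,423.8,1.541,56,84,0,0),
 cir(496.5,296.7,31,90),cir(496.5,296.7,29,0),boxpts(487.3,-416.2,np.deg2rad(64),15,80,12,12)]
a=np.hstack([dr(im,t,P,4,120,205,100,72),dr(im,t,P,4,410,205,100,72)])
b=np.hstack([dr(i2,s,P,5,340,105,80,60),dr(i2,s,P,5,185,205,80,60)])
cv2.imwrite("pics/ov1.png",np.vstack([a,b]))
from workcell import ctrl
def ik(x,y,z,phi):
    for k in(90,-90): 
        q=ctrl.solve_ik([x,y,z],[180,0,phi+k]); print((x,y,z,phi+k),None if q is None else np.round(q,0))
for a in[(518,424,150,88.3),(518,424,8,88.3),(497,297,150,0),(497,297,150,90),(510,-299,150,90),(487,-416,150,-26+90),(562,-11,150,-2.4),(648,-15,150,-2.4),(648,-15,5,-2.4),(568,108,150,-2.4),(568,108,150,87)]: ik(*a)
E
python3 m2.py
```

```text
case 0 [ 501.35695665 -298.95901202    1.4407196 ] 0.23421538828297278
case 25 [ 501.26797923 -295.53625108    1.51532544] 0.12625901424399547
case 40 [ 501.15201768 -294.66636501    1.55749995] 0.06288217414625426
(518, 424, 150, 178.3) [39. 36. 22. 76.  0. 41.]
(518, 424, 150, -1.7000000000000028) [  39.   36.   22.   76.    0. -139.]
(518, 424, 8, 178.3) [39. 42. 11. 59.  0. 41.]
(518, 424, 8, -1.7000000000000028) [  39.   42.   11.   59.    0. -139.]
(497, 297, 150, 90) [ 31.  25.   4.  69.   0. 121.]
(497, 297, 150, -90) [ 31.  25.   4.  69.   0. -59.]
(497, 297, 150, 180) [31. 25.  4. 69.  0. 31.]
(497, 297, 150, 0) [  31.   25.    4.   69.    0. -149.]
(510, -299, 150, 180) [-30.  27.   7.  70.   0. -30.]
(510, -299, 150, 0) [-30.  27.   7.  70.   0. 150.]
(487, -416, 150, 154) [-41.  32.  16.  74.   0. -15.]
(487, -416, 150, -26) [-41.  32.  16.  74.   0. 165.]
(562, -11, 150, 87.6) [-1. 23.  2. 68.  0. 91.]
(562, -11, 150, -92.4) [ -1.  23.   2.  68.   0. -89.]
(648, -15, 150, 87.6) [-1. 33. 17. 74.  0. 91.]
(648, -15, 150, -92.4) [ -1.  33.  17.  74.   0. -89.]
(648, -15, 5, 87.6) [-1. 40.  7. 57.  0. 91.]
(648, -15, 5, -92.4) [ -1.  40.   7.  57.   0. -89.]
(568, 108, 150, 87.6) [ 11.  25.   4.  69.   0. 103.]
(568, 108, 150, -92.4) [ 11.  25.   4.  69.   0. -77.]
(568, 108, 150, 177) [11. 25.  4. 69.  0. 14.]
(568, 108, 150, -3) [  11.   25.    4.   69.    0. -166.]
```

View pics/ov1.png

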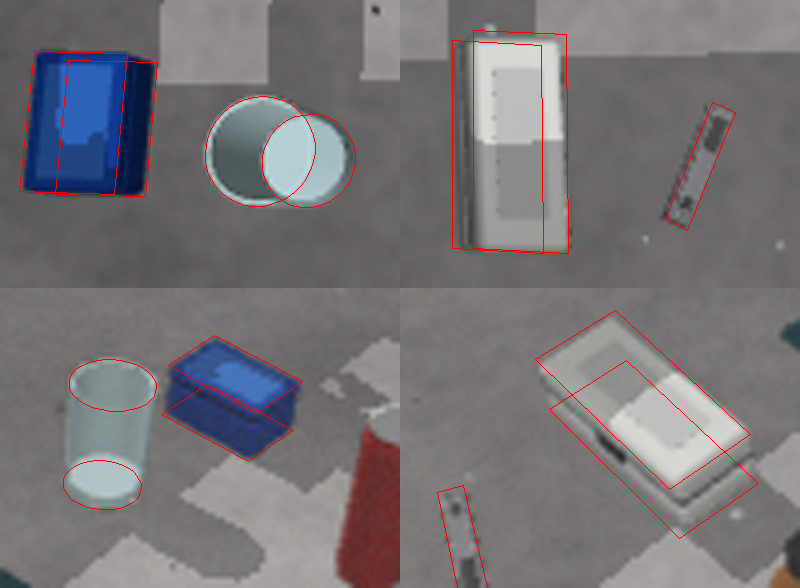

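The overlays fit the box, tumbler and clipper well. The case is 2–3 mm too far in +x, so I'll use about (499,-296). Starting with the box.

```bash
cat > rob.py <<'E'
from workcell import ctrl, optics
import numpy as np
D=lambda yaw:[180,0,yaw]
st=lambda m:(lambda s:print(m,"t=%.1f"%s["time"],np.round(s["eef_pos"],1),"w=%.1f f=%.1f"%(s["width"],s["gripper_force"]),np.round(s["contact_force"],1)))(ctrl.sense())
def pick(x,y,z,yaw,squeeze,opening=85,up=170):
    ctrl.set_gripper(opening); ctrl.move_ptp([x,y,up],D(yaw))
    ctrl.move_linear([x,y,z+25],feed=150); hit=ctrl.move_linear([x,y,z],feed=60,threshold=12); st(f"down hit={hit}")
    ctrl.set_gripper(0,squeeze); st("grip")
    ctrl.move_linear([x,y,z+20],feed=60); ctrl.move_linear([x,y,up],feed=150); st("lifted")
def place(x,y,z,yaw,release,up=170):
    ctrl.move_ptp([x,y,up],D(yaw)); ctrl.move_linear([x,y,z+20],feed=120); st("above")
    hit=ctrl.move_linear([x,y,z-1],feed=25,threshold=8); st(f"set hit={hit}")
    ctrl.set_gripper(release); st("rel"); ctrl.move_linear([x,y,z+60],feed=80); ctrl.move_linear([x,y,up],feed=150)
E
python3 - <<'E'
from rob import *
pick(517.8,424,10,178.3,40)
place(562.4,-11,13,87.6,68)
st("end")
import cv2
f=np.vstack([optics.snapshot("top")["frame"][150:280,220:560]]);cv2.imwrite("pics/b.png",cv2.resize(f[...,::-1],None,fx=2.3,fy=2.3))
E
```

```text
down hit=False t=3.6 [517.5 423.7   9.4] w=85.0 f=0.0 [-0.3 -0.3 -0.1]
grip t=3.9 [518.2 424.4  10.7] w=55.2 f=44.7 [-0.3 -0.   1.2]
lifted t=5.5 [517.2 423.5 168.7] w=55.7 f=44.3 [-0.   0.3 -2.9]
above t=8.4 [563.2 -11.   33.9] w=55.6 f=44.2 [ 0.5  0.5 -2.4]
set hit=True t=9.1 [562.1 -11.   13.7] w=55.6 f=45.0 [ 0.1 -0.2  3.9]
rel t=9.4 [560.4 -11.   12.3] w=68.2 f=0.0 [ 0.3 -0.1 -0.5]
end t=11.1 [561.7 -11.  168.9] w=67.9 f=0.0 [-0.4  0.1 -1.1]
```

View pics/b.png

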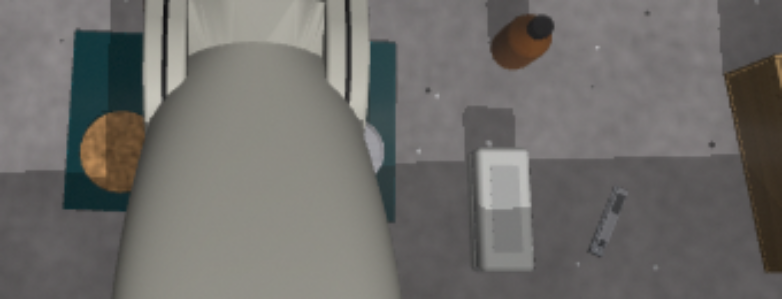

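The picture shows the arm hiding the box, with the canister edge visible at the right. I'll lift the case, then check the box pose numerically while the arm is clear.

```bash
cat > chk.py <<'E'
from workcell import optics
from vis import *
def box():
    t=optics.snapshot("top"); h=cv2.cvtColor(t["frame"],cv2.COLOR_RGB2HSV).astype(int)
    m=largest(roi((abs(h[...,0]-110)<10)&(h[...,1]>130),285,180,350,250))
    return fit([(t,m)],lambda p:boxpts(p[0],p[1],p[2],56,84,3,48),[562,-11,-.04],[8,8,.1]),t
E
python3 - <<'E'
from rob import *
from chk import *
pick(499,-296,10,177.7,40)
r,t=box(); print(r); cv2.imwrite("pics/c.png",cv2.resize(t["frame"][130:290,220:520,::-1],None,fx=2.5,fy=2.5))
E
```

```text
down hit=False t=14.9 [ 498.7 -295.8    9.5] w=85.0 f=0.0 [0.1 0.2 0.1]
grip t=15.3 [ 499.5 -296.2   10.6] w=55.5 f=43.8 [1.2 1.6 3.1]
lifted t=16.9 [ 498.3 -295.6  168.8] w=55.6 f=43.3 [ 0.4 -0.6 -1.9]
(array([ 5.61106973e+02, -1.37436985e+01, -4.83371276e-02]), np.float64(0.03870037992925455))
```

View pics/c.png

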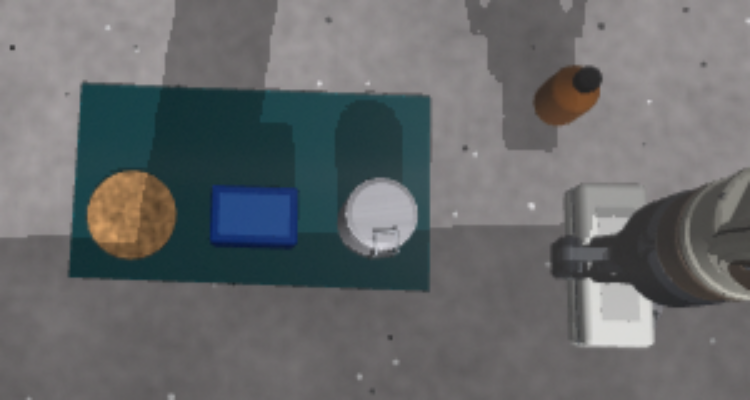

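The box is at (561,-14), yaw -2.8°, within 3 mm of its target. The case is in the gripper and held near its middle. Next I'll place the case, then pick the clipper.

```bash
python3 - <<'E'
from rob import *
from chk import *
place(650,-15,13,87.6,68)
pick(487.3,-416.2,3,154,30,opening=40)
r,t=box(); print("box",r)
h=cv2.cvtColor(t["frame"],cv2.COLOR_RGB2HSV).astype(int)
m=largest(roi((h[...,1]<30)&(h[...,2]>120),280,150,365,190)); print(cv2.boundingRect(m.astype(np.uint8)))
print("case",fit([(t,m)],lambda p:boxpts(p[0],p[1],p[2],56,130,40,48),[650,-15,-.04],[8,8,.1]))
w=optics.snapshot("wrist")["frame"]
a=cv2.resize(t["frame"][130:290,220:540],None,fx=2.5,fy=2.5); b=cv2.resize(w,(320,200)); a=np.vstack([a,np.hstack([b,np.zeros((200,480,3),np.uint8)])])
cv2.imwrite("pics/d.png",a[...,::-1])
E
```

```text
above t=20.0 [650.9 -15.   34.1] w=55.6 f=43.4 [ 0.4  0.1 -1.3]
set hit=True t=20.7 [649.6 -15.   13.6] w=55.2 f=44.1 [0.2 0.3 5.8]
rel t=21.0 [647.8 -14.9  11.7] w=67.8 f=0.0 [-0.5 -0.4 -0.3]
down hit=False t=26.4 [ 487.  -416.     2.4] w=40.1 f=0.0 [-0.5  0.5  0.6]
grip t=26.7 [ 487.7 -416.5    3.5] w=13.9 f=32.0 [-0.1  0.3  0.6]
lifted t=28.4 [ 486.7 -415.7  168.7] w=13.9 f=31.9 [ 0.6 -1.4 -0.6]
box (array([ 5.61421993e+02, -1.37231072e+01, -4.90766179e-02]), np.float64(0.038522105171323255))
(297, 170, 53, 20)
case (array([ 6.54062645e+02, -1.88283985e+01, -5.20013982e-03]), np.float64(0.1881865556930229))
```

View pics/d.png

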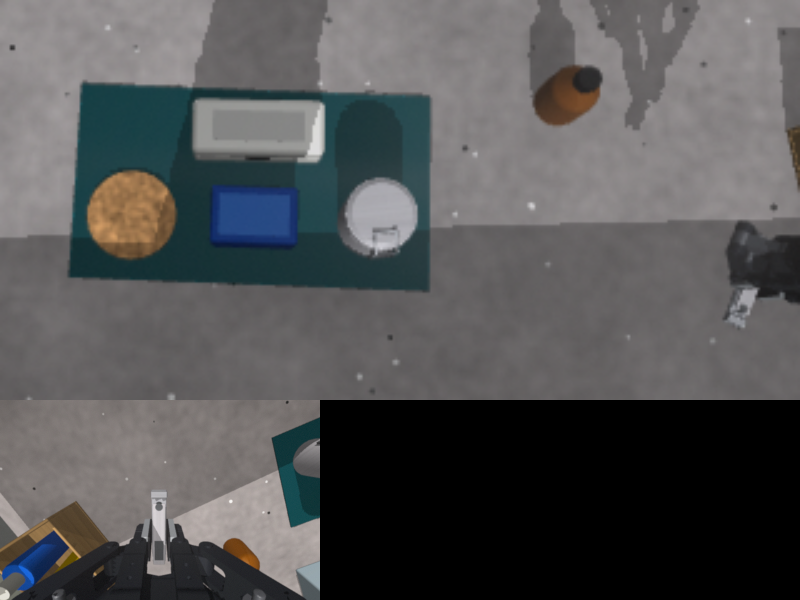

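The case lies behind the box and parallel to it, with an even gap. The clipper is held and points straight out of the fingers in the wrist view. I'll place the clipper, then do the tumbler.

```bash
python3 - <<'E'
from rob import *
from chk import *
place(561.4,-12.8,51.5,87.4,32)
pick(496.8,297,40,90,30)
t=optics.snapshot("top"); w=optics.snapshot("wrist")["frame"]
a=cv2.resize(t["frame"][150:260,190:510],None,fx=2.5,fy=2.5); b=cv2.resize(w,(400,250)); a=np.vstack([a,np.hstack([b,np.zeros((250,400,3),np.uint8)])])
cv2.imwrite("pics/e.png",a[...,::-1])
E
```

```text
above t=31.1 [562.1 -13.   72.2] w=13.9 f=31.9 [ 0.5  0.4 -1. ]
set hit=True t=31.8 [561.  -12.8  51.5] w=14.0 f=32.4 [0.4 0.1 4.5]
rel t=32.1 [559.9 -12.7  50.3] w=32.1 f=0.0 [ 0.3 -0.9  0.1]
down hit=False t=36.8 [496.5 296.9  39.6] w=84.9 f=0.0 [-0.  -1.5 -0.3]
grip t=37.1 [497.2 297.2  40.5] w=59.1 f=32.7 [0.2 0.3 1.2]
lifted t=38.5 [496.1 296.6 168.9] w=59.5 f=32.9 [-0.4 -0.5 -2.6]
```

View pics/e.png

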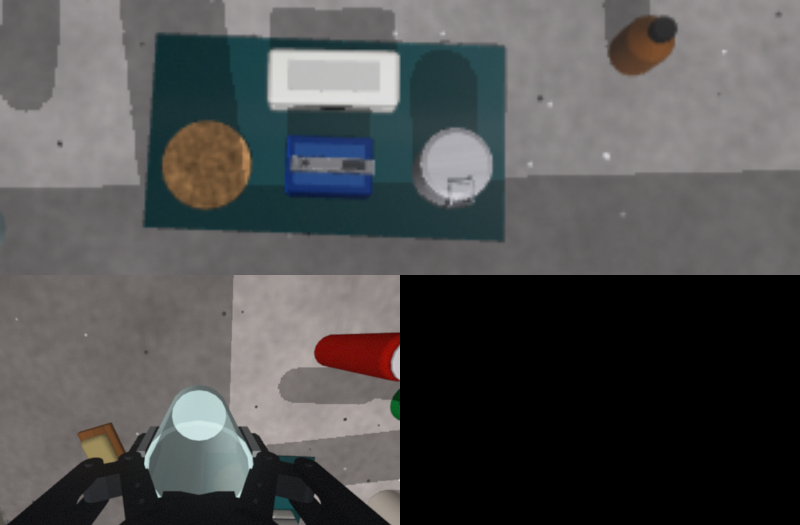

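The clipper lies lengthways on the lid, 3–4 mm right of centre at (331,165) in the crop. The tumbler is gripped upright. I'll place the tumbler and then check the layout.

```bash
python3 - <<'E'
from rob import *
from chk import *
place(568,108.5,48.5,87.6,84)
ctrl.move_linear([450,200,250],feed=150); ctrl.goto_joints([73.167,13.785,0.286,76.501,0,90]); st("home")
t=optics.snapshot("top"); s=optics.snapshot("scene")
for v in(t,s): pass
th=np.linspace(0,6.28,40); cir=lambda x,y,r,z:np.c_[x+r*np.cos(th),y+r*np.sin(th),np.full(40,z)]
def dr(s,P,k,x,y,w,hh):
    o=cv2.resize(s["frame"][y:y+hh,x:x+w,::-1],None,fx=k,fy=k,interpolation=cv2.INTER_CUBIC)
    for q in P:
        c=cv2.convexHull((((proj(s,q)-[x,y])+.5)*k).astype(np.float32)).astype(int); cv2.polylines(o,[c],True,(0,0,255),1)
    return o
def M(x,y):a=-.0424;return 597.4+np.cos(a)*x-np.sin(a)*y,-12.5+np.sin(a)*x+np.cos(a)*y
P=[boxpts(*M(-35,0),-.0424,56,84,48,48),boxpts(*M(52,0),-.0424,56,130,48,48),boxpts(*M(-35,0),-.0424,15,80,60,60),cir(568,108.3,31,98),cir(568,108.3,29,8),cir(*M(-35,-120),34,3)]
cv2.imwrite("pics/f.png",np.vstack([dr(t,P,4.5,240,155,160,70),dr(s,P,4.5,258,150,160,62)])[:600,:800])
E
```

```text
above t=40.4 [568.7 109.   69.3] w=59.4 f=32.9 [-0.   0.6 -2.5]
set hit=True t=41.2 [567.7 108.3  48.4] w=59.6 f=33.1 [ 0.7 -0.1  4.4]
rel t=41.5 [566.1 108.1  46.7] w=83.9 f=0.0 [0.5 0.5 1.2]
home t=45.8 [145.7 478.3 231.3] w=84.0 f=0.0 [-0.1 -0.2  0.3]
```

View pics/f.png

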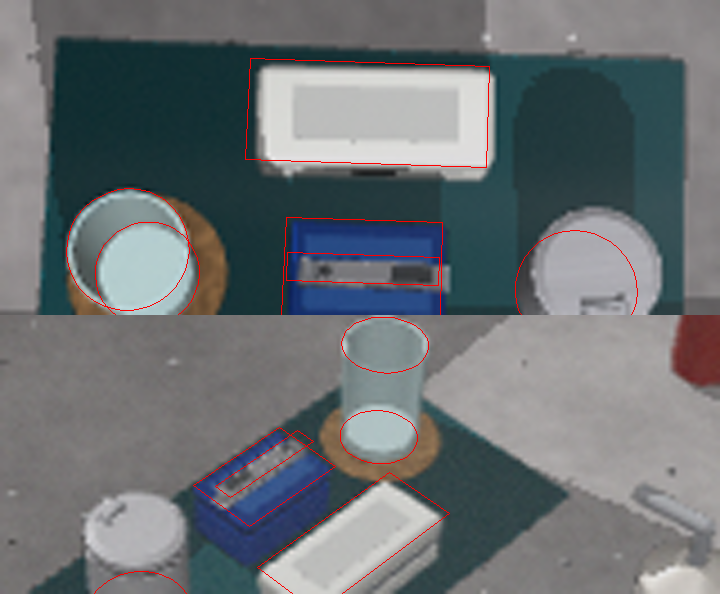

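The tumbler is centred on the coaster. The case sits 4–5 mm off nominal, which is within tolerance, and the clipper is a few mm towards -y. I'll measure the clipper offset from the box with the wrist camera overhead.

```bash
python3 - <<'E'
from rob import *
from vis import *
ctrl.move_ptp([500,-13,330],D(87.6)); ctrl.hold(.3)
w=optics.snapshot("wrist"); a=w["frame"][...,::-1].copy()
print(w["world_from_camera"].round(2).tolist())
for P in (boxpts(561,-13.5,-.045,56,84,48,48),boxpts(561,-13.5,-.045,15,80,60,60)):
    cv2.polylines(a,[cv2.convexHull(proj(w,P).astype(np.float32)).astype(int)],True,(0,0,255),1)
cv2.imwrite("pics/g.png",a)
E
```

```text
[[1.0, -0.04, -0.01, 503.02], [-0.04, -0.96, -0.29, 61.68], [-0.0, 0.29, -0.96, 472.64], [0.0, 0.0, 0.0, 1.0]]
```

View pics/g.png

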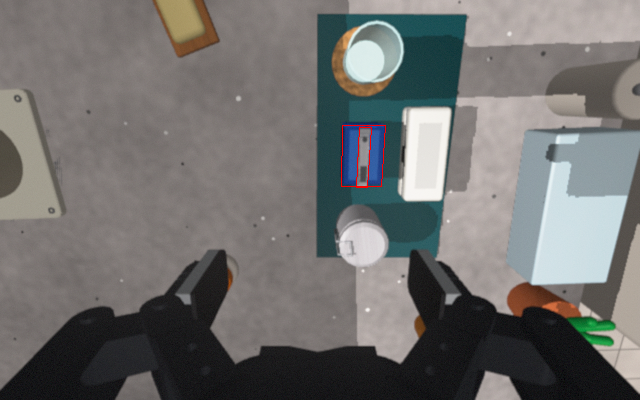

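The wrist view shows the clipper at (363,155), matching the outline drawn at the box centre to within about 3 mm. The tumbler foot at (364,62) is centred on the coaster at (362,62). The canister looks undisturbed.

```bash
python3 -c "
from workcell import ctrl
ctrl.hold(.5); print(ctrl.finish_job())"
```

```text
the job is handed in; nothing more can be done
None
```

I handed the job in with all four things placed on the mat. My last measurements put every placement inside the stated tolerances, but the hand-in returned no verdict.

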